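Line the spin coater's bowl and seat its keyed chuck

ROBOT

A 6-joint arm with a two-finger parallel gripper is mounted at the origin on a cart in front of the work surface, level with it; the furniture and walls round the work are solid. World frame = base frame: x ahead of the robot, y to its left, z up, the work surface at z = 0. Lengths are in m, angles in rad, forces in N, time in s.
With the tool pointing down it reaches from about 0.275 to 0.75 m from the base axis. Payload 10.2 kg.
Tool frame: the origin (TCP) lies midway between the tips of the shut fingers; the grasp point (between the pads) lies 19 mm behind it (env.hold_point_z is the distance from the TCP to the grasp point, in m); z points along the fingers, y is the line along which they close (so a half turn about z gives the same grasp; the last joint's range is limited). The gripper opens to 85 mm and grips with 20 to 120 N. Pads are 22 mm wide; open, the fingers measure 114 mm over their backs; the gripper's body (76 mm by 85 mm) begins 54 mm behind the grasp point. The pads swing forward as they close: fully open they stand 13 mm farther back than shut.
Start: joints at [-1.416, 0.313, 1.498, -0, 1.331, -0.223], TCP at [0.194, -0.488, 0.231] pointing down, gripper open.
Joint ranges: [-2.94, 2.94], [-0.97, 2.17], [0.19, 2.56], [-1.23, 4.37], [0.02, 3.11], [-2.88, 2.88]. Speed limits (rad/s): [2.39, 2.39, 3.01, 3.14, 3.14, 3.14].

INTERFACE

Orientations are given as a unit quaternion [x, y, z, w].
In Python, from bench import env, kinematics, monitor, eyes, job gives the robot as it stands. The module is installed in compiled form; this text tells all that it offers. Calls block until the motion is done:
- env.reach(position, orientation): joint-space move of the TCP to a pose.
- env.movel(position, velocity=0.15, frame=None, guard=None): straight line of the TCP; frame=None keeps the orientation; velocity is the mean speed in m/s. With guard (N) it stops when the force on the tool has changed by that much, and returns True; else False.
- env.set_joints(angles): joint-space move.
- env.release() and env.close_gripper(effort=None): open the fingers fully, or close them until they stop; effort is the grip in N (None keeps the last).
- env.hold(seconds).
- kinematics.ik(position, orientation): joint angles nearest the present ones, or None.
- monitor.sense(): the state.
- eyes.grab_frame(name): name is "scene" or "side" or "wrist"; returns a dict with "frame" (480x640x3 uint8, red, green, blue), "mtx" (3x3 intrinsics, pixels), "view" (4x4, takes a point from world to camera coordinates). Camera axes: x right, y down, z forward; pixel columns grow to the right and rows downward; lengths in m; the calibration is good to about 2 mm. A picture is of the moment at which its call begins. There is no depth.
A pose or a line that the arm cannot do raises env.MotionError and nothing moves.
- job.hand_in(): hands the job in; it is judged then, once.
The state is a dict: "clock": time; "joints": joint angles; "qvel": joint speeds; "joint_efforts": joint torques, N m; "position": TCP position; "ee_rot": TCP orientation; "contact_force": force on the tool from outside, world axes, zero at the start; "ft_torque": the same for the moment, N m; "finger_gap": opening from 0.0 (shut) to 1.0 (fully open); "gripper_force": force on a finger pad.
Only numpy, scipy, OpenCV 4.12 (cv2) and the standard library are available. Lean on these libraries where they do the work, as an engineer would, in place of code of your own. Each camera call takes 0.05 s, during which the arm holds its last target. There are 200 camera calls.

TASK

Set up the spin coater: nest the blue splash liner in the coater's steel bowl, standing fully down and level with its centre collar round the drive hub, and let go of it. Then take the large black chuck from its stand, lower its shaft into the hub, turn it until its key slips into the keyway, and push it fully home against the spring-loaded vacuum seal; finish while still holding the chuck pressed home in your gripper, so that the seal can be leak-tested. Leave the other things on the bench where they are.

Things in the scene. Friction and masses are not known exactly. Their poses are not given: they have to be found in the camera images.
- coater: White spin coater, fixed, 244 x 214 mm, deck 122 mm above the bench, dark control panel towards the robot. A round steel bowl is sunk in the deck: inner radius 78 mm at its floor, 83 mm at its rim. Origin: under the bowl's centre, at bench height; z up.
- bowl_floor (a point): Centre of the bowl's flat inner floor, 76 mm above the bench; the rim stands 50 mm above it. A fixed steel collar rises from the floor round the hub: 26 mm high, outer radius 19 mm at its foot, 17.5 mm at its top.
- hub: Steel drive hub, radius 14.5 mm, upright in the bowl's centre. Origin: centre of its upper face (mouth of the bore), 38 mm above the bowl floor. Bore 17.6 mm wide; one keyway 7.2 mm wide, out to 12 mm from the axis, open at the top, runs down the bore. x axis points through the keyway, z up. It turns about z with some friction (0.15 N m): it stays as found under light pressing and turning.
- seal (a joint): Spring-loaded vacuum seal (rubber plunger) in the hub's bore: 0 when up, its top 25 mm below the hub's upper face; grows (m) as it is pressed down. Pushes up with 3 N at 0 and 9 N at 0.005, where the chuck is fully home.
- liner: Blue plastic splash liner, a round tray with a collar round its centre hole, loose, open side up, 0.11 kg. Origin: centre of its underside, z up. Outer radius 74 mm at the floor, 84 mm at the lip, 53 mm high, floor 3 mm thick. Centre collar (grip it from above): outer diameter 49 to 51 mm, inner 43 mm, 35 mm high. Nested, its underside rests on the bowl floor.
- chuck: Large black chuck in its stand, 0.11 kg. Origin: centre of the flat shoulder that rests on the stand and later on the hub's face; z up. Above it: boss, radius 14.2 mm, 0 to 10 mm; black disc, radius 28 mm, 10 to 20 mm (grip here). The x axis points through the shaft's key; a red mark on the disc's edge lies above the key.
- chuck_tip (a point): Tip of the chuck's steel shaft, 30 mm below the chuck's origin. The shaft is 16 mm in diameter, tapered to 10 mm over the last 4 mm. Its brass key is 5 mm wide, reaches 11 mm from the axis, and runs from 10 to 28 mm above the tip, so it meets the hub's face with the shaft 10 mm in the bore.
- stand: Grey plastic chuck stand, fixed, 52 x 150 x 45 mm. Origin: centre of its underside; the two holes lie 37.5 mm either side of it along its y axis: the large chuck at -y, a spare small black chuck (26 mm disc) at +y that stays.
- beaker: Small glass beaker standing on the bench behind the work, 59 mm wide, 69 mm high; leave it.
- timer: White bench timer, 64 x 64 x 17 mm; leave it.
- tweezers: Steel tweezers lying on the bench, 122 mm long; leave them.
- cover: The coater's clear round cover with a black knob, 184 mm wide, 40 mm high with the knob, laid on the bench at the right; leave it.
Things that resemble listed ones, but are neither listed nor needed, are in the scene too. Leave any green or orange look-alike of the chuck alone.

How it is judged:
On the way, in this order (a step that is already met when the one before it is completed fails the run):
1. the liner stands nested on the bowl floor, level, and is let go (horizontal distance between liner and bowl_floor below 0.005 m and z of liner in the frame of bowl_floor below 0.003 m and angle between liner's own z axis and vertical below 0.05 rad and contact force between the fingers and liner below 0.3 N), for 0.2 s.
2. the chuck's shaft is in the hub with its key in the keyway (horizontal distance between chuck and hub below 0.003 m and z of chuck in the frame of hub below 0.016 m and angle between the x axis of chuck and the x axis of hub, either way round below 0.3 rad), for 0.1 s.
At the end, for the whole second after the job is handed in: The fingers hold the chuck pressed home: shoulder within 2 mm of the hub face, centred within 2.5 mm, key in the keyway, at rest, seal pressed over 3 mm, bearing on the hub and seal with over 4 N. The liner stands nested and level, within 3 mm of the bowl floor and 5 mm of its centre (z of chuck in the frame of hub below 0.002 m and horizontal distance between chuck and hub below 0.0025 m and angle between the x axis of chuck and the x axis of hub, either way round below 0.3 rad and angle between chuck's own z axis and vertical below 0.08 rad and value of joint seal above 0.003 m and contact force between chuck and hub above 4 N and contact force between the fingers and chuck above 3 N and linear speed of chuck below 0.02 m/s and horizontal distance between liner and bowl_floor below 0.005 m and z of liner in the frame of bowl_floor below 0.003 m and angle between liner's own z axis and vertical below 0.05 rad); the arm keeps its last pose, push and grip.
It fails at once if the beaker, timer, tweezers or cover is moved by more than 3 cm (distance of any of beaker, timer, tweezers, cover from where it was at the start of the episode above 0.03 m).
It also fails if it takes over 61 s, if anything falls off the work surface, if the arm or the gripper's body presses on something with over 40 N, if the wrist force passes 120 N, or if a joint passes its speed limit or range.

## Working session

There is one attempt and no reset: what is moved stays moved. The work goes in short steps, each a Python script; the robot and the scene stay as the last script left them, time stands still between calls to the robot, and variables do not carry over. Pictures are saved under pics/ and viewed, at most 13 in all, crops included, and the job is handed in when it is done.

```bash
mkdir -p pics; cat > h.py <<'E'
import numpy as np, cv2
from bench import env, kinematics, monitor, eyes, job
def grab(n):
    f=eyes.grab_frame(n); return f["frame"],np.array(f["mtx"]),np.array(f["view"])
def ray(K,V,u,v):
    R=V[:3,:3];t=V[:3,3];c=-R.T@t
    d=R.T@np.linalg.solve(K,np.array([u,v,1.]));return c,d
def onz(K,V,u,v,z):
    c,d=ray(K,V,u,v);return c+d*(z-c[2])/d[2]
def proj(K,V,p):
    q=K@(V[:3,:3]@np.asarray(p)+V[:3,3]);return q[:2]/q[2]
def save(n,im): cv2.imwrite('pics/'+n,cv2.cvtColor(im,cv2.COLOR_RGB2BGR))
E
python3 - <<'E'
from h import *
for n in("scene","side","wrist"):
    im,K,V=grab(n);save(n+'0.png',im);np.savez(n+'0.npz',im=im,K=K,V=V)
    print(n,-V[:3,:3].T@V[:3,3],V[2,:3],K[0,0])
s=monitor.sense();print(s["clock"],s["ee_rot"],env.hold_point_z,s["contact_force"])
E
```

```text
scene [-0.30214752 -0.99016445  1.3951951 ] [ 0.45336956  0.51243845 -0.7292893 ] 614.2919675012739
side [0.41810842 0.92687503 0.66737674] [ 0.08596163 -0.87239246 -0.4811881 ] 445.4549178981629
wrist [ 0.26312597 -0.46120451  0.37416167] [-0.27188511 -0.10704266 -0.95635786] 336.2501091831835
0.15 [ 9.82212002e-01  1.87774658e-01  8.20325254e-06 -5.10022353e-04] 0.0187 [ 0.20674379  0.36964181 -0.14697754]
```

View pics/scene0.png

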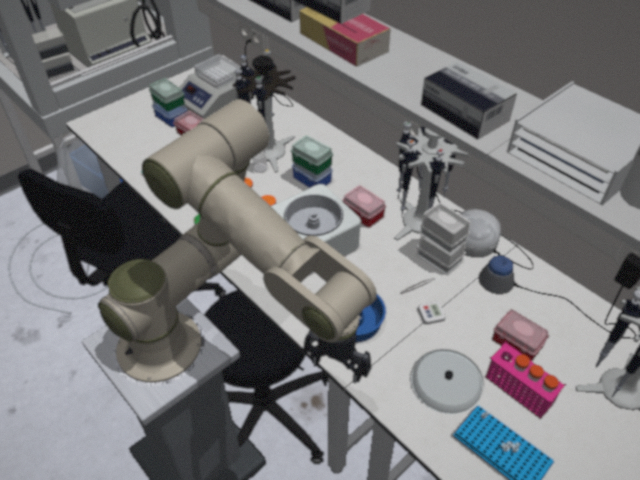

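View pics/side0.png

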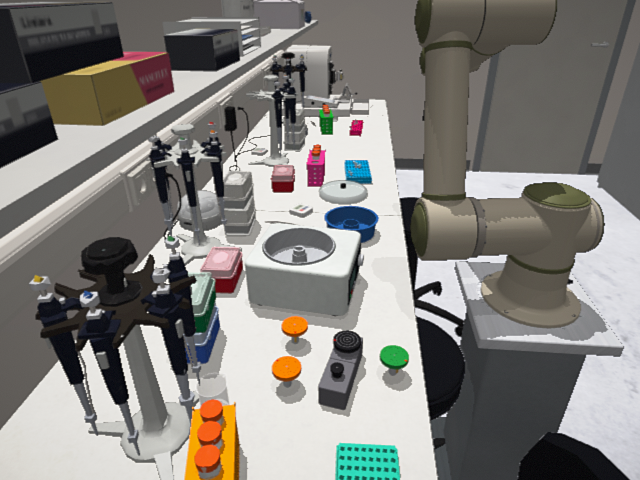

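The scene view shows the coater bowl at about (313,218) and the liner, partly hidden by the gripper, at (370,315). The side view shows the bowl at (298,245), the liner at (352,222), the stand's large chuck at (348,342) and the small one at (337,370). The orange and green look-alikes are at (290,330–370) and (394,358).

```bash
python3 - <<'E'
from h import *
d=np.load('side0.npz');K,V=d['K'],d['V']
for n,u,v,z in(("bowl",299,246,.126),("hub",299,252,.114),("liner",352,222,.053),("chuck",348,342,.065),("small",337,370,.06),("beaker",213,390,.03),("green",394,357,.03),("or1",294,326,.03),("or2",286,368,.03)):print(n,onz(K,V,u,v,z).round(3))
d=np.load('wrist0.npz');K,V=d['K'],d['V']
s=monitor.sense()
from scipy.spatial.transform import Rotation as R
Rt=R.from_quat(s["ee_rot"]).as_matrix();c=-V[:3,:3].T@V[:3,3]
print("cam in tool",Rt.T@(c-s["position"]),"R",(V[:3,:3]@Rt).round(3),"liner px",proj(K,V,[.33,-.23,.05]))
E
```

```text
bowl [0.563 0.013 0.126]
hub [0.563 0.021 0.114]
liner [ 0.444 -0.266  0.053]
chuck [0.433 0.267 0.065]
small [0.45  0.337 0.06 ]
beaker [0.672 0.377 0.03 ]
green [0.342 0.263 0.03 ]
or1 [0.552 0.19  0.03 ]
or2 [0.549 0.312 0.03 ]
cam in tool [ 0.07444813  0.00080037 -0.1432832 ] R [[-0.001  1.    -0.001]
 [-0.956 -0.001 -0.292]
 [-0.292  0.     0.956]] liner px [ 77.2847623  -56.29451446]
```

View pics/wrist0.png

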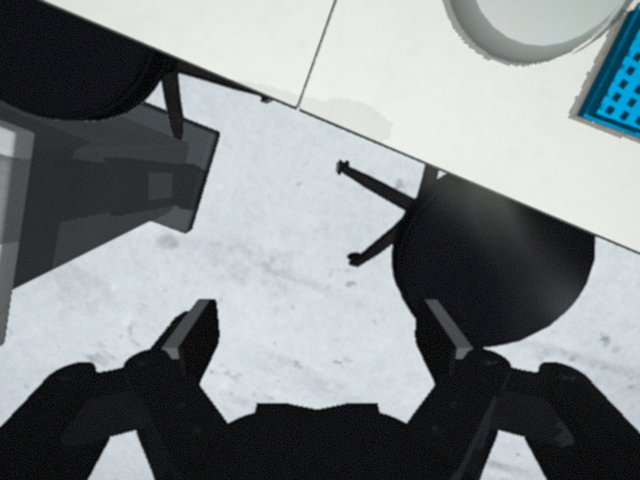

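The wrist view has the fingers at the lower edge and looks about straight ahead along the tool. I'll take close views over the bowl, the chuck and the liner.

```bash
python3 - <<'E'
from h import *
for n,p in(("chuck1",[.42,.275,.22]),("bowl1",[.545,.015,.26]),("liner1",[.43,-.266,.22])):
    env.reach(p,[1,0,0,0]);im,K,V=grab("wrist");save(n+'.png',im);np.savez(n+'.npz',im=im,K=K,V=V)
    s=monitor.sense();print(n,s["clock"],s["joints"].round(2) if hasattr(s["joints"],'round') else s["joints"])
a=[cv2.resize(cv2.imread(f'pics/{n}.png'),(400,300)) for n in("chuck1","bowl1","liner1")]
cv2.imwrite('pics/m1.png',np.vstack([np.hstack(a[:2]),np.hstack([a[2],a[2]*0])]))
E
```

```text
chuck1 3.0 [ 0.34  0.27  1.58 -0.    1.29  1.92]
bowl1 4.1667 [-0.19  0.34  1.39  0.    1.42  1.38]
liner1 5.3833 [-0.78  0.28  1.57  0.    1.29  0.79]
```

View pics/m1.png

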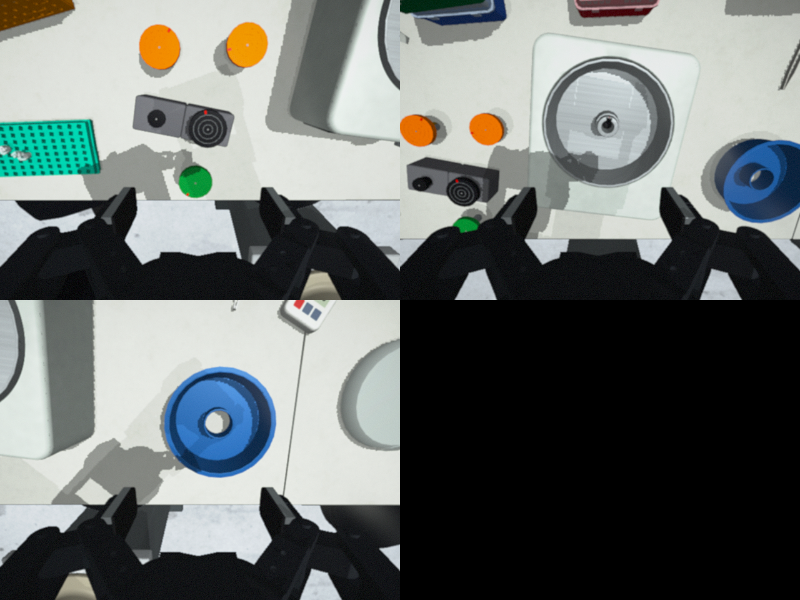

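The wrist views show the chuck at about (332,204) full-scale with its red mark at (328,180). The bowl is centred at about (330,195) with the hub inside it, and the liner is at about (352,195).

```bash
cat >> h.py <<'E'
def circ(K,V,pts,z):
    P=np.array([onz(K,V,u,v,z)[:2] for u,v in pts])
    for _ in range(5):
        A=np.c_[2*P,np.ones(len(P))];s=np.linalg.lstsq(A,(P**2).sum(1),rcond=None)[0]
        c=s[:2];r=np.sqrt(s[2]+c@c);e=abs(np.hypot(*(P-c).T)-r);P=P[e<=max(.0015,np.percentile(e,90))]
    return c.round(4),r.round(4),len(P)
def big(m):
    cs=cv2.findContours(m.astype(np.uint8),cv2.RETR_EXTERNAL,cv2.CHAIN_APPROX_NONE)[0]
    return max(cs,key=cv2.contourArea)
def blue(im):
    h=cv2.cvtColor(im,cv2.COLOR_RGB2HSV);return cv2.inRange(h,(100,110,40),(125,255,255))
def red(im):
    h=cv2.cvtColor(im,cv2.COLOR_RGB2HSV);return cv2.inRange(h,(0,130,90),(6,255,255))|cv2.inRange(h,(172,130,90),(180,255,255))
E
python3 - <<'E'
from h import *
d=np.load('liner1.npz');im,K,V=d['im'],d['K'],d['V']
m=blue(im);k=big(m);print("liner",circ(K,V,cv2.convexHull(k)[:,0],.053))
d=np.load('bowl1.npz');im2,K2,V2=d['im'],d['K'],d['V']
m=blue(im2)
d=np.load('chuck1.npz');im3,K3,V3=d['im'],d['K'],d['V']
ys,xs=np.nonzero(red(im3)[150:240,290:380]);u,v=xs.mean()+290,ys.mean()+150;print("red",u,v,len(xs),onz(K3,V3,u,v,.065))
print("proj scale",[proj(K2,V2,[.563,.015,z]) for z in(.076,.114,.126)])
a=cv2.resize(im3[140:260,260:400],None,fx=3.4,fy=3.4,interpolation=cv2.INTER_CUBIC)[:400,:400]
b=cv2.resize(im2[170:230,300:360],(396,396),interpolation=cv2.INTER_CUBIC)
c=np.zeros((400,800,3),np.uint8);c[:a.shape[0],:a.shape[1]]=a;c[:396,400:796]=b;save('m2.png',c)
E
```

```text
liner (array([ 0.4481, -0.2984]), np.float64(0.0827), 62)
red 328.5 179.0 38 [0.46020086 0.26328643 0.065     ]
proj scale [array([316.99148341, 197.72399871]), array([317.01659275, 205.20667073]), array([317.0258683, 207.9708172])]
```

View pics/m2.png

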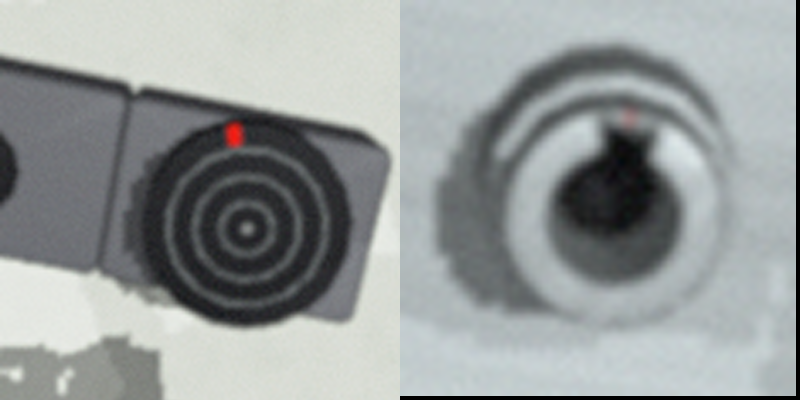

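Left crop: the chuck disc is centred at (332.4,207.4) full-frame with the mark at (328.6,179). Right crop: the hub ring is centred at about (332.5,202.5), and the keyway with its red dot is at (334.8,187.9).

```bash
python3 - <<'E'
from h import *
d=np.load('chuck1.npz');im,K,V=d['im'],d['K'],d['V']
h=cv2.cvtColor(im,cv2.COLOR_RGB2GRAY)
c=onz(K,V,332.4,207.4,.065)[:2];r=onz(K,V,328.6,179.2,.065)[:2];print("chuck",c,"mark r",np.hypot(*(r-c)),"ang",np.arctan2(*(r-c)[::-1]))
m=np.zeros_like(h);m[140:260,295:380]=(h[140:260,295:380]<62)*255
k=big(cv2.morphologyEx(m,cv2.MORPH_OPEN,np.ones((7,7))));print("disc",circ(K,V,cv2.convexHull(k)[:,0],.065),cv2.boundingRect(k))
# edge left-right sampling of disc from hough
d=np.load('bowl1.npz');im,K,V=d['im'],d['K'],d['V'];g=cv2.cvtColor(im,cv2.COLOR_RGB2GRAY)
c=onz(K,V,332.5,202.5,.114)[:2];r=onz(K,V,334.8,187.9,.114)[:2];print("hub",c,"mark r",np.hypot(*(r-c)),"ang",np.arctan2(*(r-c)[::-1]))
# rim: first dark ring pixel from outside, radial sampling
P=[]
for a in np.arange(0,2*np.pi,.05):
    for R in np.arange(.105,.07,-.0004):
        u,v=proj(K,V,[c[0]+R*np.cos(a),c[1]+R*np.sin(a),.126])
        if g[int(round(v)),int(round(u))]<120:P.append((u,v));break
print("rim",circ(K,V,P,.126))
E
```

```text
chuck [0.43485252 0.25956343] mark r 0.02543493850730053 ang 0.1433514067763242
disc (array([0.4612, 0.2529]), np.float64(0.0075), 5) (332, 174, 17, 10)
hub [0.56538317 0.00153695] mark r 0.012799630027861962 ang -0.14134546474958046
rim (array([0.5684, 0.0028]), np.float64(0.0853), 89)
```

```bash
python3 - <<'E'
from h import *
x,y=.4475,-.298
env.reach([x,y,.10],[1,0,0,0])
print(env.movel([x,y,.011],velocity=.08,guard=6),monitor.sense()["position"])
env.close_gripper(30);s=monitor.sense();print(s["finger_gap"],s["gripper_force"],s["clock"])
env.movel([x,y,.165],velocity=.15)
s=monitor.sense();print(s["finger_gap"],s["gripper_force"],s["contact_force"],s["clock"])
env.movel([.565,.002,.165],velocity=.25)
im,K,V=grab("wrist");save('l2w.png',im);np.savez('l2w.npz',im=im,K=K,V=V)
im,K,V=grab("side");save('l2s.png',im);np.savez('l2s.npz',im=im,K=K,V=V)
k=big(blue(im));print(cv2.boundingRect(k));print(monitor.sense()["clock"])
a=[cv2.resize(cv2.imread(f'pics/{n}.png'),(400,300)) for n in("l2w","l2s")];cv2.imwrite('pics/m3.png',np.hstack(a))
E
```

```text
False [ 0.44772879 -0.29823595  0.01147735]
0.5583723055521632 31.426565162837505 7.675
0.5591745810797102 31.014708224684 [-1.15917551 -0.50333681 -1.15293675] 8.85
(263, 200, 70, 49)
10.3917
```

View pics/m3.png

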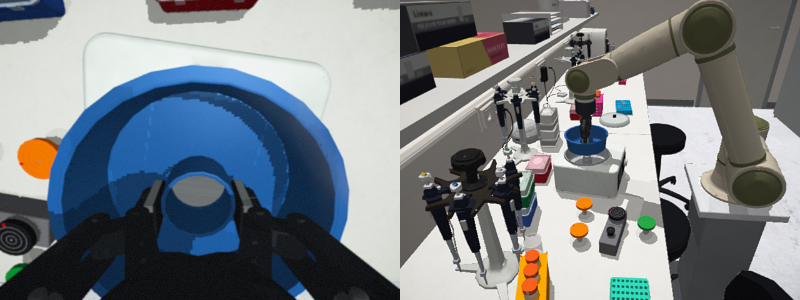

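The liner is held level over the bowl by its collar. I'll measure its centre in the grip, then lower it.

```bash
python3 - <<'E'
from h import *
d=np.load('l2w.npz');im,K,V=d['im'],d['K'],d['V']
k=big(blue(im))[:,0];h=cv2.convexHull(k)[:,0];h=h[(h[:,1]<300)]
s=monitor.sense();z=s["position"][2]-.0115+.053
c,r,n=circ(K,V,h,z);print("liner",c,r,n,s["position"])
off=c-s["position"][:2];print(off)
if np.hypot(*off)>.004: off=off*.004/np.hypot(*off)
t=np.array([.567,.002])-off
env.movel([*t,.165],velocity=.05)
g=env.movel([*t,.084],velocity=.04,guard=5)
s=monitor.sense();print(g,s["position"],s["contact_force"],s["clock"])
E
```

```text
liner [5.65e-01 4.00e-04] 0.0834 33 [0.56483546 0.00112049 0.16506703]
[ 0.00016454 -0.00072049]
True [0.56652997 0.00278179 0.08746179] [-0.71161204 -0.00961391  4.55108311] 12.3917
```

```bash
python3 - <<'E'
from h import *
env.release();p=monitor.sense()["position"]
env.movel([p[0],p[1],.20],velocity=.15)
env.reach([.53,.002,.25],[1,0,0,0])
im,K,V=grab("wrist");save('b3.png',im);np.savez('b3.npz',im=im,K=K,V=V)
s=monitor.sense();print(s["clock"],s["finger_gap"])
k=big(blue(im));print("liner lip",circ(K,V,cv2.convexHull(k)[:,0],.129))
u,v=proj(K,V,[.567,.002,.114]).astype(int);print(u,v)
np.save('uv.npy',[u,v])
b=cv2.resize(im[v-40:v+40,u-40:u+40],(400,400),interpolation=cv2.INTER_CUBIC)
save('m4.png',np.hstack([cv2.resize(im,(400,300)).repeat(1,0) if 0 else np.vstack([cv2.resize(im,(400,300)),np.zeros((100,400,3),np.uint8)]),b]))
E
```

```text
14.175 1.0000991465300493
liner lip (array([0.567 , 0.0019]), np.float64(0.083), 58)
315 185
```

View pics/m4.png

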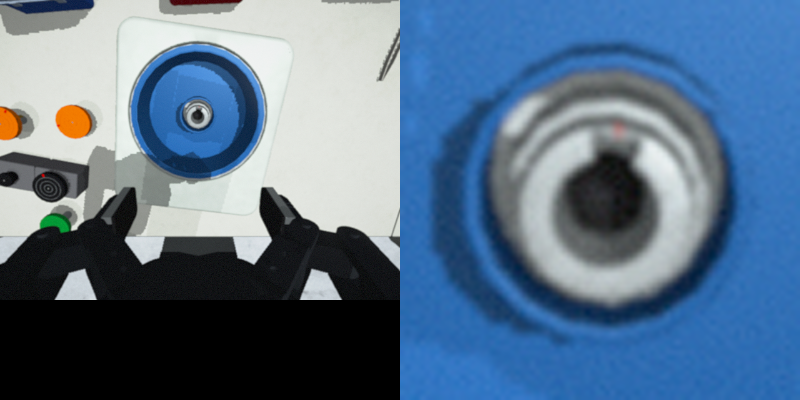

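Liner nested: lip centre (0.567, 0.0019), radius 83 mm. The crop shows the hub ring centred at full-frame (316,188.2) and the keyway mark at (318.6,170.6). Next is a close look at the chuck with the fingers set across the stand's narrow width.

```bash
cat >> h.py <<'E'
def down(psi): return [np.cos(psi/2),np.sin(psi/2),0,0]
def chuckfit(im,K,V,guess,z,tag=None):
    u,v=proj(K,V,[*guess,z]).astype(int);w=60
    g=cv2.GaussianBlur(cv2.cvtColor(im,cv2.COLOR_RGB2GRAY),(3,3),0)
    m=np.zeros_like(g);m[v-w:v+w,u-w:u+w]=(g[v-w:v+w,u-w:u+w]<58)*255
    m|=red(im)&(cv2.circle(np.zeros_like(g),(int(u),int(v)),w,255,-1))
    m=cv2.morphologyEx(m,cv2.MORPH_CLOSE,np.ones((5,5)));m=cv2.morphologyEx(m,cv2.MORPH_OPEN,np.ones((15,15)))
    c=circ(K,V,cv2.convexHull(big(m))[:,0],z)
    r=red(im);r[:v-w]=0;r[v+w:]=0;r[:,:u-w]=0;r[:,u+w:]=0
    ys,xs=np.nonzero(r);p=onz(K,V,xs.mean(),ys.mean(),z)[:2];d=p-c[0]
    return c,np.hypot(*d).round(4),np.arctan2(d[1],d[0]).round(3)
E
python3 - <<'E'
from h import *
d=np.load('b3.npz');K,V=d['K'],d['V']
c=onz(K,V,316,188.2,.114)[:2];r=onz(K,V,318.6,170.6,.114)[:2];print("hub",c,np.hypot(*(r-c)),np.arctan2(*(r-c)[::-1]))
d=np.load('chuck1.npz');K,V=d['K'],d['V']
q=onz(K,V,249.6,188.8,.06)[:2]-[.4349,.2596];print("stand dir",q,np.hypot(*q),"yaw",np.arctan2(-q[0],q[1]))
psi=np.pi/2+np.arctan2(-q[0],q[1])
env.reach([.4349,.2596,.15],down(psi))
im,K,V=grab("wrist");save('c4.png',im);np.savez('c4.npz',im=im,K=K,V=V)
print(psi,monitor.sense()["joints"],monitor.sense()["clock"])
print(chuckfit(im,K,V,[.4349,.2596],.065))
E
```

```text
hub [0.5644056  0.00170436] 0.014522424940267141 -0.14885678846445083
stand dir [0.01610905 0.07453385] 0.07625480773717332 yaw -0.2128566084705225
1.357939718324374 [ 3.04779663e-01  3.53710713e-01  1.66603330e+00 -1.36463687e-04
  1.12152834e+00  5.20132210e-01] 15.35
((array([0.4196, 0.2489]), np.float64(0.0074), 4), np.float64(0.0427), np.float64(0.337))
```

View pics/c4.png

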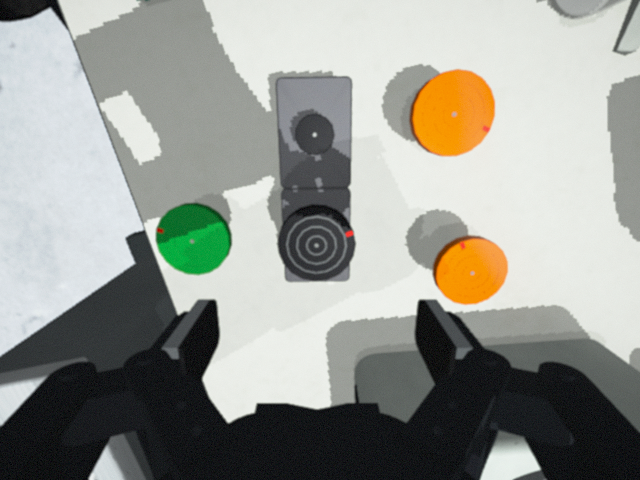

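The close view shows the chuck centred at (316.3,244) with its mark at (349.5,233.5). The fingers straddle the stand, with free space on both sides.

```bash
python3 - <<'E'
from h import *
d=np.load('c4.npz');im,K,V=d['im'],d['K'],d['V']
r=red(im);r[:200]=0;r[270:]=0;r[:,330:360]=r[:,330:360];r[:,:330]=0;r[:,362:]=0
ys,xs=np.nonzero(r);m=onz(K,V,xs.mean(),ys.mean(),.065)[:2]
c=onz(K,V,316.3,244.5,.065)[:2];e=onz(K,V,354.5,243,.065)[:2]
ang=np.arctan2(*(m-c)[::-1]);print("chuck",c,"rad",np.hypot(*(e-c)),"mark",xs.mean(),ys.mean(),np.hypot(*(m-c)),ang)
psi=1.358
env.reach([*c,.11],down(psi))
print(env.movel([*c,.042],velocity=.08,guard=6),monitor.sense()["position"])
env.close_gripper(60);s=monitor.sense();print(s["finger_gap"],s["gripper_force"],s["contact_force"],s["position"])
env.movel([*c,.125],velocity=.12)
s=monitor.sense();print(s["finger_gap"],s["gripper_force"],s["contact_force"],s["clock"])
im,K,V=grab("wrist");save('c5.png',im);np.savez('c5.npz',im=im,K=K,V=V)
im,K,V=grab("side");save('s5.png',im);np.savez('s5.npz',im=im,K=K,V=V)
u,v=proj(K,V,[*c,.13]).astype(int)
a=cv2.resize(cv2.imread('pics/c5.png'),(400,300));b=cv2.resize(cv2.imread('pics/s5.png')[v-75:v+75,u-100:u+100],(400,300))
cv2.imwrite('pics/m5.png',np.hstack([a,b]))
E
```

```text
chuck [0.43563677 0.25982919] rad 0.027213222298145552 mark 348.92857142857144 233.26190476190476 0.024479470384812223 0.13070354303597054
False [0.43597184 0.25993618 0.04247193]
0.629074512054684 61.591994762420654 [-2.45473975 -0.50968734  6.93145563] [0.43594639 0.25989309 0.04281607]
0.6299430216494005 63.07881832122803 [ 0.38202373  0.05374533 -1.99680612] 17.8833
```

View pics/m5.png

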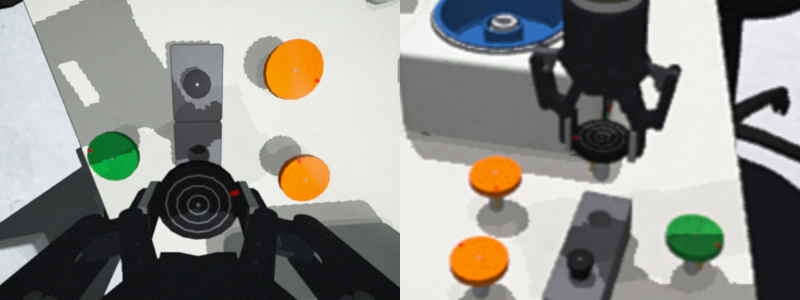

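The chuck is held level and clear of the stand; in the wrist view its disc is at about (316,324) and the mark at (374,309). I'll refine the hub centre from the earlier frames and the chuck's pose in the grip before inserting.

```bash
python3 - <<'E'
from h import *
for f,z0,th in(("b3",(.565,.0017),None),("bowl1",(.5655,.0017),None)):
    d=np.load(f+'.npz');im,K,V=d['im'],d['K'],d['V'];g=cv2.GaussianBlur(cv2.cvtColor(im,cv2.COLOR_RGB2GRAY),(3,3),0).astype(np.float32)
    def prof(a,Rs,c):
        uv=np.array([proj(K,V,[c[0]+R*np.cos(a),c[1]+R*np.sin(a),.114]) for R in Rs],np.float32)
        return cv2.remap(g,uv[:,0].copy().reshape(1,-1),uv[:,1].copy().reshape(1,-1),cv2.INTER_LINEAR)[0],uv
    c=np.array(z0)
    for lo,hi,sg in((.0115,.0175,-1),(.0065,.0115,1)):
        cc=c.copy()
        for it in range(4):
            P=[]
            for a in np.arange(0,2*np.pi,.1):
                if abs((a+.15+np.pi)%(2*np.pi)-np.pi)<.7: continue
                Rs=np.arange(lo,hi,.0002);p,uv=prof(a,Rs,cc);i=np.argmax(sg*np.gradient(p));P.append(uv[i])
            r=circ(K,V,P,.114);cc=np.array(r[0])
        print(f,"outer" if sg<0 else "bore",r)
    ys,xs=np.nonzero(red(im)*0+((im[...,0].astype(int)-im[...,1]>25)&(np.hypot(*(np.indices(g.shape)[::-1]-proj(K,V,[.5655,.0017,.114])[:,None,None]))<32)))
    if len(xs):
        m=onz(K,V,xs.mean(),ys.mean(),.114)[:2];print("mark",len(xs),m)
d=np.load('c5.npz');im,K,V=d['im'],d['K'],d['V'];s=monitor.sense();p=np.array(s["position"]);z=p[2]+.0222
r=red(im);r[:280]=0;r[340:]=0;r[:,:350]=0;r[:,400:]=0;ys,xs=np.nonzero(r);m=onz(K,V,xs.mean(),ys.mean(),z)[:2]
c=onz(K,V,316.5,326,z)[:2];print("chuck-TCP",c-p[:2],"tcp",p,"mark",xs.mean(),ys.mean(),np.hypot(*(m-c)),np.arctan2(*(m-c)[::-1]))
b=cv2.resize(im[250:410,220:420],(800,640))[:600];save('c5z.png',b)
E
```

```text
b3 outer (array([0.5655, 0.0006]), np.float64(0.0154), 46)
b3 bore (array([0.5652, 0.0019]), np.float64(0.0088), 49)
mark 3 [ 5.78982048e-01 -2.31403465e-04]
bowl1 outer (array([0.5658, 0.0023]), np.float64(0.0137), 48)
bowl1 bore (array([0.5651, 0.0019]), np.float64(0.0088), 49)
chuck-TCP [1.37498638e-04 1.10286135e-06] tcp [0.43520678 0.2596827  0.12412355] mark 374.7395833333333 308.5729166666667 0.024742661739705473 0.11372971085953626
```

View pics/c5z.png

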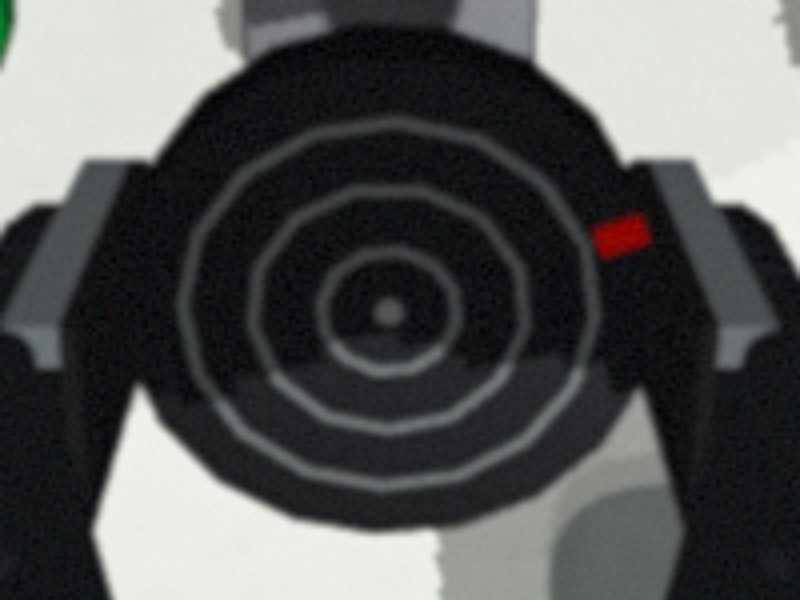

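The chuck's centre dot is at full-frame (317,327.7), so I'll use that as its centre in the grip. Next: move over the hub and insert under guard.

```bash
cat > ins.py <<'E'
from h import *
d=np.load('c5.npz');K,V=d['K'],d['V'];p=np.array([.43520678,.2596827,.12412355]);z=p[2]+.0222
m=onz(K,V,374.74,308.57,z)[:2];c=onz(K,V,317,327.7,z)[:2];psi0=1.358
ang=np.arctan2(*(m-c)[::-1]);o=c-p[:2]
def rot(a): return np.array([[np.cos(a),-np.sin(a)],[np.sin(a),np.cos(a)]])
off=rot(-psi0)@o           # chuck centre in tool yaw frame
HUB=np.array([.5652,.0019]);KEY=-.150
psi=psi0+KEY-ang
def tcp(psi,hub=HUB): return hub-rot(psi)@off
def st(t=""):
    s=monitor.sense();print(t,np.round(s["position"],4),np.round(s["contact_force"],1),np.round(s["ft_torque"],2),round(s["finger_gap"],3),round(s["clock"],2));return s
E
python3 - <<'E'
from ins import *
print("ang",ang,"off",off,"psi",psi,np.hypot(*(m-c)))
env.movel([.4352,.2597,.20],velocity=.2)
t=tcp(psi);env.reach([*t,.20],down(psi));env.movel([*t,.155],velocity=.1)
env.hold(.2);s=st("above");e=t-np.array(s["position"])[:2];print("err",e)
t=t+e
g=env.movel([*t,.126],velocity=.025,guard=4);print(g);st("down")
E
```

```text
ang 0.14661360721032762 off [-0.00076104 -0.000338  ] psi 1.0613863927896725 0.024817299916700425
above [0.5656 0.0028 0.1557] [-0.3 -0.1  0. ] [ 0.05 -0.01  0.02] 0.627 20.42
err [-2.86781201e-04 -3.51622655e-05]
False
down [0.5651 0.0027 0.1262] [ 0.3  0.3 -0.1] [-0.    0.03  0.01] 0.63 21.73
```

```bash
python3 - <<'E'
from ins import *
env.close_gripper(100);s=st("grip");x,y=s["position"][:2]
g=env.movel([x,y,.116],velocity=.025,guard=12);print(g);st("seal")
g=env.movel([x,y,.106],velocity=.015,guard=22);print(g);env.hold(.3);st("home")
im,K,V=grab("wrist");save('h6.png',im)
im,K,V=grab("side");save('h6s.png',im);u,v=proj(K,V,[.565,.002,.12]).astype(int)
cv2.imwrite('pics/m6.png',np.hstack([cv2.resize(cv2.imread('pics/h6.png'),(400,300)),cv2.resize(cv2.imread('pics/h6s.png')[v-60:v+60,u-80:u+80],(400,300))]))
E
```

```text
grip [0.565  0.0027 0.1261] [-0.4 -0.3 -1.7] [ 0.02  0.01 -0.02] 0.622 21.94
False
seal [0.5651 0.0027 0.1163] [-1.   0.9  3.4] [0.08 0.25 0.05] 0.616 22.49
True
home [0.5651 0.0028 0.1123] [-1.8  0.6  7.9] [ 0.09  0.49 -0.07] 0.615 23.23
```

View pics/m6.png

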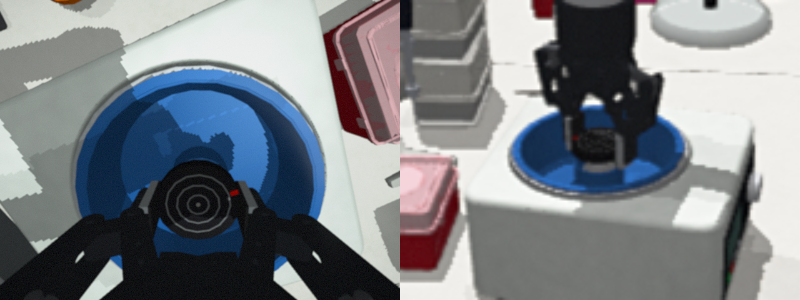

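The chuck sits in the hub inside the nested liner. The guard tripped at the expected home height and the push then eased off. I'll press a bit more for a firm residual force and check it.

```bash
python3 - <<'E'
from ins import *
s=st();x,y,z=s["position"]
for k in range(4):
    z-=.0012;g=env.movel([x,y,z],velocity=.01);env.hold(.4);s=st(f"cmd {z:.4f}")
    if s["contact_force"][2]>18:break
env.hold(1.);st("end")
E
```

```text
[0.5651 0.0028 0.1123] [-2.2  0.9  7.1] [ 0.13  0.46 -0.01] 0.614 23.33
cmd 0.1111 [0.5652 0.0028 0.1121] [-5.   0.3 11.8] [0.12 0.89 0.07] 0.618 23.98
cmd 0.1099 [0.5653 0.0028 0.112 ] [-9.4  1.6 22.1] [ 0.25  1.63 -0.  ] 0.622 24.65
end [0.5653 0.0028 0.112 ] [-9.9  2.  21. ] [0.35 1.68 0.02] 0.614 25.65
```

```bash
python3 -c "
from h import *
print(job.hand_in())"
```

```text
the job is handed in; nothing more can be done
None
```

The job is handed in at about 26 s, verdict not shown: the liner is nested in the bowl and released, and the chuck is keyed into the hub and held against its stop with a steady push of about 21 N.

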